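# Fetch the back bangle off the peg and load it on the mandrel

### The job

The widest of the three brass bangles, which hangs at the back of its peg, is next for truing: hang the two others that are in front of it on the spare peg, then slide the wide one about half-way along the bracelet mandrel and leave it hanging there. After that hang the other two back on the peg they came from, each at its old place, so that the spare peg is free again; do not let any bangle fall, and leave the flux bottle, the charcoal block and the steel bench block where they stand.

Things in the scene. Friction and masses are not known exactly. Their poses are not given: they have to be found in the camera images.
- wide_bangle: Wide plain brass bangle: smooth flat band 26 mm wide, outside diameter 52 mm, 120 g, loose. At the start it hangs rearmost on the full peg, about 40 mm from the post axis. Origin: centre of the 44 mm bore; x along the bore, which lies along the peg. Hanging on a peg, its origin is 194 mm above the worktop.
- ribbed_bangle: Brass bangle 16 mm wide, a raised rib along each edge, outside diameter 52 mm, 80 g, loose. At the start it hangs in front of the wide one, about 78 or 112 mm from the post axis (it may have swapped with the slim one). Its old place is where it starts. Origin: centre of the 44 mm bore; x along the bore, which lies along the peg. Hanging on a peg, its origin is 194 mm above the worktop.
- slim_bangle: Slim brass bangle, band 8 mm wide, outside diameter 52 mm, 45 g, loose. At the start it hangs in front of the wide one, about 78 or 112 mm from the post axis (it may have swapped with the ribbed one). Its old place is where it starts. Origin: centre of the 44 mm bore; x along the bore, which lies along the peg. Hanging on a peg, its origin is 194 mm above the worktop.
- full_stand: Stand with the three bangles: round steel foot, post 15 mm thick and one level peg, a bar 14 mm wide and 8 mm thick (underside 207, top 215 mm above the worktop), running from the post along the stand's own -x, roughly to the robot, to its free end 142 mm from the post axis, where a 5 mm nib turns up to 220 mm. Fixed. Origin: post axis at worktop height, z up.
- spare_stand: Stand with the empty spare peg: round steel foot, post 15 mm thick and one level peg, a bar 14 mm wide and 8 mm thick (underside 207, top 215 mm above the worktop), running from the post along the stand's own -x, roughly to the robot, to its free end 142 mm from the post axis, where a 5 mm nib turns up to 220 mm. Fixed. Origin: post axis at worktop height, z up.
- mandrel: Round tapered steel mandrel held level in a grey cast holder. Its axis is 205 mm above the worktop and runs along the holder's own -x, from 33 mm diameter at the 50 mm collar (front face 14 mm from the column axis) to 26 mm near the nose (142 mm). A bangle hanging half-way (about 75 mm) has its origin about 198 mm above the worktop. Fixed. Origin: column axis at worktop height, z up.
- flux_bottle: White dropper bottle with a red tip, 41 mm in diameter, 111 mm tall, standing on the worktop near the stands; a bystander. Origin: centre of its underside.
- charcoal_block: Black charcoal soldering block, 48 x 70 x 28 mm, lying on the worktop near the stands; a bystander. Origin: centre of its underside.
- bench_block: Bright square steel bench block, 64 x 64 x 16 mm, lying on the worktop near the stands; a bystander. Origin: centre of its underside.
- torch_hose: The gas hose of the torch, a fixed obstacle that arches up at the front left edge of the worktop, at x 0.12 to 0.21, y 0.22 to 0.30, up to z = 0.25. An arm with a wide shoulder must not swing its shoulder into it: such an arm can stay turned to the right and lean the tool (a bangle can be gripped across any diameter). Origin: under the worktop, of no use.

How it is judged:
By the outcome, as a careful person would: the job done as asked, in the order asked, and still so for the second after the job is handed in, with the robot touching nothing.
It also fails if it takes over 128 s, if anything falls off the work surface, if the arm or the gripper's body presses on something with over 40 N, if the wrist force passes 120 N, or if a joint passes its speed limit or range.

### The arm

A 6-joint arm with a two-finger parallel gripper is mounted at the origin on a cart in front of the work surface, level with it; the furniture and walls round the work are solid. World frame = base frame: x ahead of the robot, y to its left, z up, the work surface at z = 0. Lengths are in m, angles in rad, forces in N, time in s.
With the tool pointing down it reaches from about 0.35 to 0.8 m from the base axis. Payload 7.3 kg.
Tool frame: the origin (TCP) lies midway between the tips of the shut fingers; the grasp point (between the pads) lies 19 mm behind it (r.grip_point_offset is the distance from the TCP to the grasp point, in m); z points along the fingers, x is the direction in which the jaws open and shut, and the axes are right-handed (so a half turn about z gives the same grasp; the last joint's range is limited). The gripper opens to 85 mm and grips with 20 to 120 N. Pads are 22 mm wide; open, the fingers measure 114 mm over their backs; the gripper's body (76 mm by 85 mm) begins 54 mm behind the grasp point. The pads swing forward as they close: fully open they stand 13 mm farther back than shut.
Start: joints at [-1.421, 0.342, 1.524, -0, 1.275, -0.146], TCP at [0.153, -0.502, 0.205] pointing down, gripper open.
Joint ranges: [-2.53, 2.53], [-0.77, 2.02], [0.04, 2.7], [-1, 4.14], [0.28, 2.66], [-3.11, 3.11]. Speed limits (rad/s): [2.57, 2.57, 3.14, 3.14, 3.14, 3.14].

### API

Orientations are given as [roll, pitch, yaw] about the fixed x, y, z axes, in that order (R = Rz(yaw) Ry(pitch) Rx(roll)).
In Python, from cell import r gives the robot as it stands. The module is installed in compiled form; this text tells all that it offers.
- The arm moves only by the tool drive_tool, never from a script. Its argument "plan" is a list of rows, each a list of 3 entries, a list of its own where there are three numbers: the opening, from -1 (shut) to 1 (fully open), so that 0 is half open, then the shift along the world's x, y, z as a fraction of full scale, then the turn about the world's z as a fraction of full scale. A call has 1 to 20 rows; each row is the pose to reach, as a shift and turn from the pose commanded when the call began; what a row does not reach only later rows make up. Full scale, the value 1, is 500 mm for a shift and 60 degrees for a turn. A row lasts 1/8 s, in which the tool goes at most 62.5 mm and 10.7 degrees, less where a joint would pass 70% of its speed; a pose out of reach is approached as far as the arm can. A call with a number of a shift or a turn outside -1 to 1 is refused whole. A call with a gripper value outside its range is refused whole. The fingers move at their own pace and stop on an object; the grip force is fixed at half the most. Time passes only in rows, so rows that repeat a pose let the fingers close. It gives the time, the measured TCP pose, the force and the opening at its end, in the units of the state.
- r.get_obs(): the state, without advancing time (a new reading comes with each control period).
- r.snapshot(name): name is "scene" or "side" or "wrist"; returns (picture, depth): 480x640x3 uint8, blue, green, red; 480x640 float32, m along the optical axis (not along the pixel's ray), 0 where there is no reading.
- r.camera_info(name): a dict with "intrinsics" (3x3 intrinsics, pixels), "world_from_camera" (4x4, takes a point from camera to world coordinates). Camera axes: x right, y up, looking along -z (the intrinsics and any distortion apply to the point x, -y, -z); pixel columns grow to the right and rows downward; lengths in m; the calibration is good to about 2 mm. The wrist camera is an equidistant fisheye: a pixel r from the principal point sees the ray r / f radians off the axis. A picture is of the moment at which its call begins: read the wrist's pose just before it. camera_info takes no time and is no camera call; for the wrist camera it gives the pose at the moment of the call.
- r.hand_in(): hands the job in, once; it reports no verdict.
The state is a dict: "time": time; "joint_positions": joint angles; "qd": joint speeds; "joint_efforts": joint torques, N m; "position": TCP position; "eef_rot": TCP orientation; "contact_force": force on the tool from outside, world axes, zero at the start; "wrist_torque": the same for the moment, N m; "opening": opening from 0.0 (shut) to 1.0 (fully open).
Only numpy, scipy, OpenCV 4.12 (cv2) and the standard library are available. Lean on these libraries where they do the work, as an engineer would, in place of code of your own. Each camera call takes 0.05 s, during which the arm holds its last target. There are 200 camera calls.

## Working session

There is one attempt and no reset: what is moved stays moved. The work goes in short steps, Python scripts to look and compute and a tool call to move; the robot and the scene stay as the last step left them, time stands still between calls to the robot, and variables do not carry over. Pictures are saved under pics/ and viewed, about 12 in all and at most 16, crops included, and the job is handed in when it is done.

Besides the shell and the picture viewer there is one more tool, called after "Call:" as name(argument=value, ...) on one line, values as JSON. drive_tool: Moves the arm, as the interface text tells. Shift numbers are shares of 500 mm and turn numbers shares of 60 degrees, none past 1 either way. Its arguments: {"type":"object","properties":{"plan":{"type":"array","items":{"type":"array"}}},"required":["plan"]}

```bash
mkdir -p pics
python3 - <<'E'
from cell import r
import cv2,numpy as np
o=r.get_obs();print(o)
for n in ("scene","side"):
    p,d=r.snapshot(n);cv2.imwrite(f"pics/{n}0.png",p);np.save(f"pics/{n}0.npy",d)
    c=r.camera_info(n);print(n,c)
E
```

```text
{'time': 0.0, 'joint_positions': array([-1.42097636e+00,  3.42718618e-01,  1.52502404e+00, -9.48840034e-06,
        1.27540991e+00, -1.45957785e-01]), 'qd': array([-1.86151327e-04,  1.03480202e-04,  4.44818364e-04, -7.55327726e-05,
        1.79084883e-03, -1.60446710e-04]), 'joint_efforts': array([-8.66940682e-04, -4.33673501e+01, -2.46017486e+01, -1.22032352e-04,
        7.70610874e-03, -2.62931309e-06]), 'position': array([ 0.1530008 , -0.50174132,  0.20382568]), 'eef_rot': array([-3.14137476e+00,  1.54464794e-03, -1.27501564e+00]), 'contact_force': array([0.0931083 , 0.41005138, 0.43165565]), 'wrist_torque': array([-0.00735974, -0.00045037, -0.00226908]), 'opening': 0.9998893088899703}
scene {'intrinsics': array([[453.77116052,   0.        , 315.49196831],
       [  0.        , 453.77116052, 242.73259482],
       [  0.        ,   0.        ,   1.        ]]), 'world_from_camera': array([[ 0.40155795,  0.46075833, -0.79148782, -0.42641189],
       [-0.91562702,  0.1836237 , -0.35764437, -0.65925527],
       [-0.0194517 ,  0.86832258,  0.49561833,  0.44519372],
       [ 0.        ,  0.        ,  0.        ,  1.        ]])}
side {'intrinsics': array([[561.83235763,   0.        , 322.34017125],
       [  0.        , 561.83235763, 236.07054995],
       [  0.        ,   0.        ,   1.        ]]), 'world_from_camera': array([[ 0.64384066,  0.58418043, -0.49416841, -0.36828928],
       [-0.76507747,  0.48204156, -0.42695714, -0.9790568 ],
       [-0.0112103 ,  0.65296949,  0.75730125,  1.1899848 ],
       [ 0.        ,  0.        ,  0.        ,  1.        ]])}
```

View pics/scene0.png

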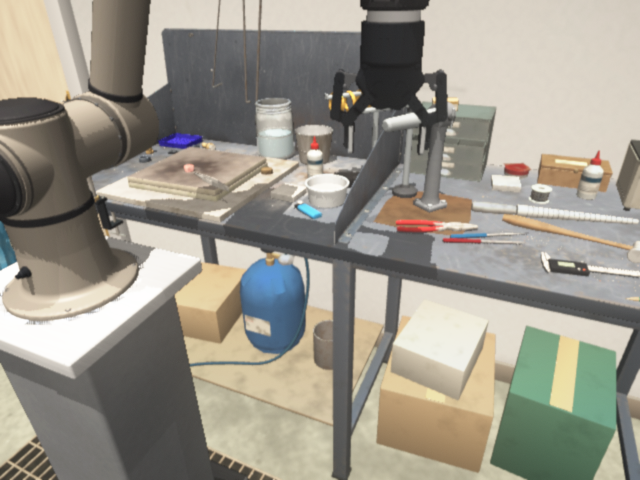

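View pics/side0.png

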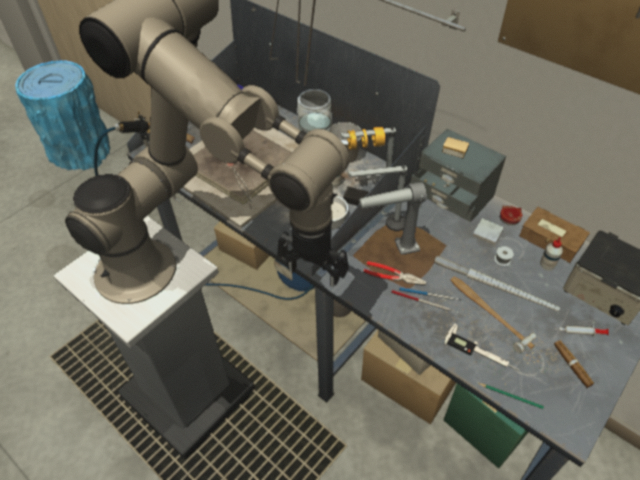

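```bash
cat > h.py <<'E'
import cv2,numpy as np
from cell import r
def cloud(n,d):
    c=r.camera_info(n);K=c["intrinsics"];T=c["world_from_camera"]
    v,u=np.mgrid[:480,:640]
    P=np.stack([(u-K[0,2])/K[0,0]*d,-(v-K[1,2])/K[1,1]*d,-d],-1)
    W=P@T[:3,:3].T+T[:3,3]; W[d==0]=np.nan
    return W
E
python3 - <<'E'
from h import *
d=np.load("pics/side0.npy");p=cv2.imread("pics/side0.png");W=cloud("side",d)
hsv=cv2.cvtColor(p,cv2.COLOR_BGR2HSV)
m=(hsv[...,0]>15)&(hsv[...,0]<30)&(hsv[...,1]>140)&(hsv[...,2]>100)
m[:, :330]=0
n,l,s,c=cv2.connectedComponentsWithStats(m.astype(np.uint8))
for i in range(1,n):
    if s[i,4]>15: print(s[i],np.nanmedian(W[l==i],0),np.nanmax(W[l==i],0))
for uv in [(395,150),(380,170),(360,200),(400,195),(410,240),(355,165),(380,130),(345,225),(350,240),(340,195),(300,98),(430,90),(365,212),(335,255)]:
    print(uv,W[uv[1],uv[0]].round(3))
cv2.imwrite("pics/c0.png",cv2.resize(p[90:290,270:470],(800,600)[:1]+(800,) if 0 else (600,600),interpolation=cv2.INTER_CUBIC))
E
```

```text
[372 127  14  19 191] [ 0.6509196  -0.30967277  0.205514  ] [ 0.78624876 -0.2026815   0.22002357]
[362 129   6  18  73] [ 0.62293112 -0.27953353  0.19769392] [ 0.78155063 -0.16184672  0.22144436]
[348 131   9  18 112] [ 0.59363243 -0.26073015  0.20642517] [ 0.61406619 -0.23425105  0.2203388 ]
(395, 150) [ 0.779 -0.288  0.057]
(380, 170) [ 0.534 -0.398  0.212]
(360, 200) [ 0.418 -0.423  0.21 ]
(400, 195) [ 0.491 -0.49   0.214]
(410, 240) [ 0.517 -0.523  0.045]
(355, 165) [ 0.699 -0.197 -0.001]
(380, 130) [ 0.656 -0.308  0.22 ]
(345, 225) [ 0.422 -0.376  0.082]
(350, 240) [ 0.447 -0.376 -0.001]
(340, 195) [ 0.566 -0.244 -0.001]
(300, 98) [0.699 0.025 0.15 ]
(430, 90) [ 0.795 -0.366  0.299]
(365, 212) [ 0.508 -0.378  0.064]
(335, 255) [ 0.162 -0.552  0.344]
```

View pics/c0.png

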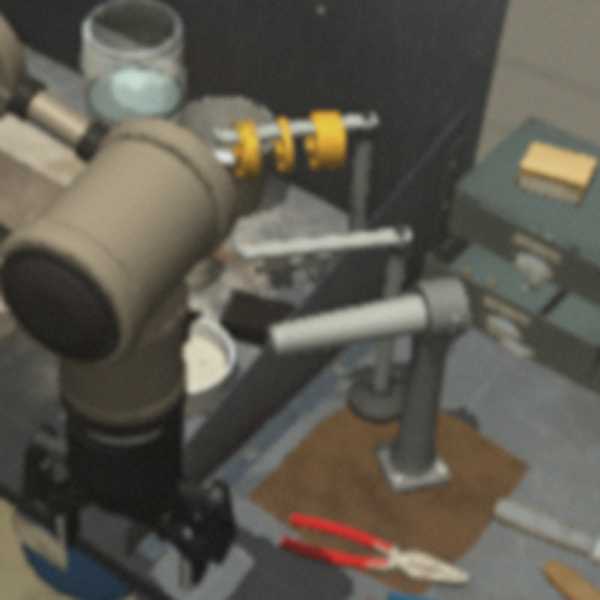

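Run:
```python
from h import *
ps=cv2.imread("pics/side0.png");
for n in("side","scene"):
    W=cloud(n,np.load(f"pics/{n}0.npy"))
    # plate points
    m=(abs(W[...,1]+.378)<.012)&(W[...,2]>.015)&(W[...,0]>.2)&(W[...,0]<.8)
    Q=W[m];print(n,"plate",len(Q))
    for x in np.arange(.3,.8,.05):
        q=Q[abs(Q[:,0]-x)<.025]
        if len(q)>3: print(round(x,2),len(q),q[:,1].mean().round(3),np.percentile(q[:,2],[1,50,99]).round(3))
    # bars
    for nm,y0,y1,z0,z1 in(("full",-.36,-.2,.205,.225),("spare",-.46,-.36,.205,.225)):
        m=(W[...,1]>y0)&(W[...,1]<y1)&(W[...,2]>z0)&(W[...,2]<z1)&(W[...,0]>.35)&(W[...,0]<.85)
        v,u=np.nonzero(m)
        for k in np.argsort(W[m][:,0])[::max(1,len(u)//25)]: print(nm,u[k],v[k],W[v[k],u[k]].round(3),end=' ')
        print()
```

```text
side plate 2520
0.3 38 -0.377 [0.016 0.027 0.045]
0.35 41 -0.376 [0.027 0.058 0.082]
0.4 224 -0.376 [0.016 0.055 0.095]
0.45 249 -0.376 [0.018 0.064 0.107]
0.5 261 -0.376 [0.016 0.069 0.215]
0.55 196 -0.376 [0.016 0.099 0.208]
0.6 192 -0.376 [0.017 0.101 0.148]
0.65 233 -0.376 [0.03  0.089 0.16 ]
0.7 229 -0.376 [0.019 0.123 0.173]
0.75 380 -0.377 [0.021 0.108 0.183]
full 349 175 [ 0.467 -0.35   0.214] full 352 173 [ 0.48  -0.349  0.212] full 342 133 [ 0.579 -0.237  0.221] full 353 140 [ 0.588 -0.268  0.207] full 349 133 [ 0.595 -0.249  0.218] full 353 133 [ 0.604 -0.255  0.215] full 363 136 [ 0.614 -0.282  0.212] full 364 134 [ 0.62  -0.281  0.215] full 369 133 [ 0.634 -0.288  0.213] full 377 136 [ 0.639 -0.311  0.211] full 372 131 [ 0.646 -0.289  0.213] full 374 131 [ 0.652 -0.291  0.21 ] full 377 129 [ 0.66  -0.295  0.214] full 384 130 [ 0.672 -0.311  0.211] full 393 131 [ 0.683 -0.333  0.212] full 416 111 [ 0.786 -0.338  0.222] full 413 113 [ 0.787 -0.328  0.209] full 386 96 [ 0.788 -0.232  0.223] full 413 112 [ 0.789 -0.327  0.211] full 415 111 [ 0.79  -0.332  0.217] full 404 107
[... 2748 characters left out ...]
are 394 123 [ 0.42  -0.446  0.213] spare 395 125 [ 0.422 -0.448  0.209] spare 399 124 [ 0.425 -0.455  0.21 ] spare 398 124 [ 0.426 -0.452  0.21 ] spare 400 125 [ 0.428 -0.456  0.208] spare 399 120 [ 0.43  -0.453  0.216] spare 393 117 [ 0.432 -0.44   0.221] spare 402 121 [ 0.435 -0.458  0.214] spare 403 119 [ 0.438 -0.458  0.217] spare 397 116 [ 0.443 -0.445  0.22 ] spare 403 115 [ 0.452 -0.454  0.221] spare 365 112 [ 0.486 -0.366  0.212] spare 365 109 [ 0.49  -0.365  0.217] spare 370 109 [ 0.496 -0.374  0.216] spare 368 108 [ 0.5   -0.368  0.217] spare 371 107 [ 0.505 -0.373  0.218] spare 382 109 [ 0.518 -0.393  0.213] spare 387 108 [ 0.526 -0.402  0.214] spare 406 107 [ 0.563 -0.434  0.21 ]
```

```bash
cat >> h.py <<'E'
def bar(W,e,p,zlo,zhi,wid=.012):
    e=np.array(e);p=np.array(p);u=(p-e)/np.linalg.norm(p-e);
    for it in range(3):
        nrm=np.array([-u[1],u[0]])
        a=(W[...,:2]-e)@u;b=(W[...,:2]-e)@nrm
        m=(a>-.015)&(a<.17)&(abs(b)<wid)&(W[...,2]>zlo)&(W[...,2]<zhi)
        Q=W[m];c=np.median(Q[:,:2],0) 
        k=np.polyfit(a[m],b[m],1); e2=e+nrm*k[1]; u=u+nrm*k[0];u/=np.linalg.norm(u);e=e2
    nrm=np.array([-u[1],u[0]]);a=(Q[:,:2]-e)@u;b=(Q[:,:2]-e)@nrm
    return e,u,np.degrees(np.arctan2(u[1],u[0])),len(Q),np.percentile(a,[0,2,98,100]),np.percentile(b,[2,98])
E
python3 - <<'E'
from h import *
np.set_printoptions(precision=4,suppress=True)
for n in("side","scene"):
    W=cloud(n,np.load(f"pics/{n}0.npy"))
    print(n);
    print("full",bar(W,(.575,-.237),(.684,-.332),.2125,.2175))
    print("spare",bar(W,(.468,-.347),(.575,-.440),.2125,.2175))
    print("mandrel",bar(W,(.405,-.435),(.5,-.5),.18,.225,.018))
    # posts: z .03-.19
    for nm,c in(("full",(.684,-.332)),("spare",(.575,-.44)),("mand",(.51,-.52))):
        m=(np.hypot(W[...,0]-c[0],W[...,1]-c[1])<.03)&(W[...,2]>.03)&(W[...,2]<.185)
        q=W[m];print(nm,len(q),q.mean(0),q.std(0),W[(np.hypot(W[...,0]-c[0],W[...,1]-c[1])<.03)][:,2].max())
E
```

```text
side
full (array([ 0.5747, -0.2374]), array([ 0.764 , -0.6452]), np.float64(-40.182016724107896), 138, array([0.0003, 0.0018, 0.1463, 0.1488]), array([-0.0107,  0.0109]))
spare (array([ 0.4693, -0.3455]), array([ 0.7407, -0.6718]), np.float64(-42.2052363823063), 129, array([0.0014, 0.0024, 0.1483, 0.1509]), array([-0.0077,  0.0077]))
mandrel (array([ 0.4102, -0.4277]), array([ 0.7543, -0.6565]), np.float64(-41.03180015778086), 815, array([0.0006, 0.0044, 0.1612, 0.1655]), array([-0.0137,  0.0153]))
full 148 [ 0.6822 -0.3293  0.1311] [0.0034 0.0041 0.0304] 0.2185885672219311
spare 151 [ 0.5726 -0.4419  0.1077] [0.0032 0.0043 0.0537] 0.21846301032635995
mand 494 [ 0.5179 -0.5151  0.1065] [0.0057 0.0084 0.0448] 0.23289531722185863
scene
full (array([ 0.5737, -0.2385]), array([ 0.7427, -0.6696]), np.float64(-42.034173734488455), 63, array([0.0026, 0.0039, 0.0957, 0.0979]), array([-0.0105,  0.0087]))
spare (array([ 0.4676, -0.3475]), array([ 0.7275, -0.6861]), np.float64(-43.31995165657194), 44, array([0.0245, 0.0254, 0.1286, 0.1289]), array([-0.0038,  0.0072]))
mandrel (array([ 0.4087, -0.4299]), array([ 0.7457, -0.6663]), np.float64(-41.78151935599517), 796, array([0.0024, 0.0041, 0.1632, 0.1675]), array([-0.0125,  0.0153]))
full 196 [ 0.6835 -0.3305  0.1235] [0.0036 0.0041 0.0253] 0.1843396578129473
spare 363 [ 0.5742 -0.4428  0.0982] [0.0026 0.0043 0.0381] 0.21514729574532337
mand 1053 [ 0.5185 -0.514   0.1084] [0.0042 0.0089 0.0451] 0.2329080899722326
```

Call:
drive_tool(plan=[[1,[0,0,0.2],0],[1,[0,0,0.35],-0.15],[1,[0.1,0.05,0.35],-0.3],[1,[0.2,0.11,0.35],-0.45],[1,[0.3,0.165,0.35],-0.6],[1,[0.4,0.22,0.35],-0.75],[1,[0.5,0.275,0.35],-0.9],[1,[0.6,0.33,0.35],-0.94],[1,[0.7,0.385,0.35],-0.94],[1,[0.8,0.44,0.35],-0.94],[1,[0.84,0.49,0.35],-0.94],[1,[0.84,0.49,0.35],-0.94],[1,[0.84,0.49,0.35],-0.94],[1,[0.84,0.49,0.35],-0.94]])

```text
time: 1.85
position: [0.5722, -0.2583, 0.3798]
eef_rot: [-3.141, -0.0, -2.261]
contact_force: [-0.4, 0.6, -0.3]
opening: 1.0
```

Run:
```python
from h import *
o=r.get_obs();print(o["position"],o["eef_rot"],o["joint_positions"],o["time"])
print(r.camera_info("wrist"))
p,d=r.snapshot("wrist");cv2.imwrite("pics/w1.png",p);np.save("pics/w1.npy",d)
```

```text
[ 0.57223627 -0.25828023  0.37976521] [-3.14138327e+00 -3.49465637e-04 -2.26106610e+00] [-5.45765227e-01  5.04100706e-01  8.03312618e-01 -3.89386675e-04
  1.83402244e+00  1.71519949e+00] 1.85
{'intrinsics': array([[371.64829954,   0.        , 312.78489375],
       [  0.        , 371.64829954, 239.75337444],
       [  0.        ,   0.        ,   1.        ]]), 'world_from_camera': array([[-6.37009805e-01,  7.32892349e-01,  2.38929513e-01,
         6.33677067e-01],
       [-7.70855441e-01, -6.05891252e-01, -1.96666416e-01,
        -3.09525882e-01],
       [ 6.29990457e-04, -3.09458551e-01,  9.50912724e-01,
         5.48590222e-01],
       [ 0.00000000e+00,  0.00000000e+00,  0.00000000e+00,
         1.00000000e+00]])}
```

View pics/w1.png

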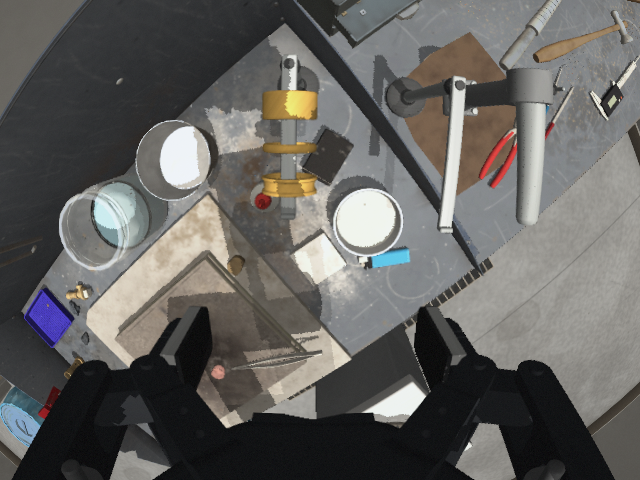

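```bash
cat >> h.py <<'E'
def fray(uv,z,c):
    K=c["intrinsics"];T=c["world_from_camera"]
    x=(np.atleast_2d(uv)-K[:2,2])/K[0,0];th=np.linalg.norm(x,axis=1,keepdims=True)
    s=np.sin(th)/np.maximum(th,1e-9)
    d=np.c_[x[:,:1]*s,-x[:,1:]*s,-np.cos(th)]@T[:3,:3].T
    t=(z-T[2,3])/d[:,2:];return T[:3,3]+t*d
def runs(g,row,lo,hi,thr):
    s=np.where(g[row,lo:hi]>thr)[0]
    if len(s)<4: return None
    k=np.split(s,np.where(np.diff(s)>1)[0]+1);k=max(k,key=len)
    return lo+k[0],lo+k[-1]
E
python3 - <<'E'
from h import *
np.set_printoptions(precision=4,suppress=True)
p=cv2.imread("pics/w1.png");g=cv2.cvtColor(p,cv2.COLOR_BGR2GRAY);c=r.camera_info("wrist")
print("row prof full", g[130,262:320:2], g[165,262:320:2],g[208,262:320:2])
print("spare",g[150,435:475:2],"mand",g[150,500:560:2])
for nm,rows,lo,hi,thr,z in(("spare",range(90,226,5),430,475,150,.215),("mand",range(112,215,5),500,560,110,.205)):
    L=[]
    for v in rows:
        k=runs(g,v,lo,hi,thr)
        if k: L.append(((k[0]+k[1])/2,v,k[1]-k[0]+1))
    L=np.array(L);P=fray(L[:,:2],z,c)
    print(nm,L[::5]);ab=np.polyfit(P[:,0],P[:,1],1);print(P[0],P[-1],np.degrees(np.arctan(ab[0])),"rms",np.std(np.polyval(ab,P[:,0])-P[:,1]))
for nm,uv,z in(("fullpost",(291,62),.218),("fullend",(288,218),.215),("spareend",(445,230),.215),("nose",(528,221),.205),("colr",(529,103),.205)):print(nm,fray(uv,z,c))
h=cv2.cvtColor(p,cv2.COLOR_BGR2HSV);m=((h[...,0]>15)&(h[...,0]<30)&(h[...,1]>120)&(h[...,2]>60)).astype(np.uint8)
m[:, :250]=0;m[:,335:]=0;m[:80]=0;m[205:]=0
n,l,s,q=cv2.connectedComponentsWithStats(m)
for i in range(1,n):
    if s[i,4]>40:
        x,y,w,hh,a=s[i];print(s[i],"left/right/extents at z.194:",fray([(x,y+hh/2),(x+w-1,y+hh/2)],.194,c),"front/back top edges z.22",fray([(x+w/2,y),(x+w/2,y+hh)],.22,c))
E
```

```text
row prof full [110 101  98  97  94  81  79  81  80  83 118 141 139 140 142 143 133  93
 125 130 128 122 142 143 143 140 140 146  87] [ 79  83  85 108 106 107 107 101 103  88 136 136 139 138 142 141 128 140
 190 143  88  37  52  50  53  53  54  53  53] [ 50  50  68  93  95  94 105  80  81  83 101 103 105 102 105 129 100 140
 172 188 174 174 170 166 178 166 150 172 184]
spare [102  98  99 102 102  85 104 223 233 230 228 229 223  99  97  91  91  91
  89  88] mand [ 98  90  94  99 102  74  74 107 104  57  71  97 115 145 159 156 195 207
 216 220 213 204 156 128 126 125 127 128 135 127]
spare [[455.5  90.    6. ]
 [457.  115.   13. ]
 [455.  140.   13. ]
 [452.5 165.   12. ]
 [449.5 190.   12. ]
 [446.5 215.   12. ]]
[ 0.5779 -0.4342  0.215 ] [ 0.4792 -0.3498  0.215 ] -41.62205605545674 rms 0.0007228821207544038
mand [[539.5 112.   32. ]
 [535.  137.   21. ]
 [541.5 162.   36. ]
 [541.  187.   37. ]
 [540.  212.   39. ]]
[ 0.5052 -0.507   0.205 ] [ 0.4144 -0.4491  0.205 ] -29.944896393429147 rms 0.003333298444709269
fullpost [[ 0.6879 -0.33    0.218 ]]
fullend [[ 0.5809 -0.2363  0.215 ]]
spareend [[ 0.4753 -0.3465  0.215 ]]
nose [[ 0.4158 -0.431   0.205 ]]
colr [[ 0.52   -0.5011  0.205 ]]
[ 263   90   54   29 1504] left/right/extents at z.194: [[ 0.6775 -0.2853  0.194 ]
 [ 0.6452 -0.3232  0.194 ]] front/back top edges z.22 [[ 0.6687 -0.3131  0.22  ]
 [ 0.6489 -0.2966  0.22  ]]
[263 142  53  11 480] left/right/extents at z.194: [[ 0.646  -0.2585  0.194 ]
 [ 0.6141 -0.2963  0.194 ]] front/back top edges z.22 [[ 0.6336 -0.2832  0.22  ]
 [ 0.6261 -0.2769  0.22  ]]
[ 262  173   55   24 1066] left/right/extents at z.194: [[ 0.6191 -0.2338  0.194 ]
 [ 0.5855 -0.2739  0.194 ]] front/back top edges z.22 [[ 0.6124 -0.2653  0.22  ]
 [ 0.5958 -0.2512  0.22  ]]
```

Call:
drive_tool(plan=[[1,[0.064,0.004,-0.05],-0.025],[1,[0.064,0.004,-0.1],-0.025],[1,[0.064,0.004,-0.18],-0.025],[1,[0.064,0.004,-0.25],-0.025],[1,[0.064,0.004,-0.32],-0.025],[1,[0.064,0.004,-0.38],-0.025],[1,[0.064,0.004,-0.416],-0.025],[1,[0.064,0.004,-0.416],-0.025],[1,[0.064,0.004,-0.416],-0.025]])

```text
time: 3.02
position: [0.6053, -0.256, 0.1728]
eef_rot: [-3.14, 0.0, -2.286]
contact_force: [-0.6, -0.9, 0.3]
opening: 0.999
```

Run:
```python
from h import *
p,d=r.snapshot("wrist");cv2.imwrite("pics/w2.png",p);print(r.get_obs()["position"])
```

```text
[ 0.60545139 -0.25592058  0.17300585]
```

View pics/w2.png

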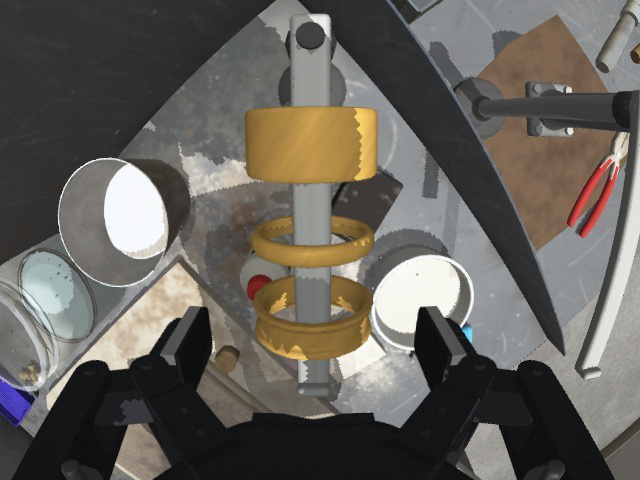

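Call:
drive_tool(plan=[[-1,[0,0,0],0],[-1,[0,0,0],0],[-1,[0,0,0],0],[-1,[0,0,0],0],[-1,[0,0,0],0],[-1,[0,0,0],0],[-1,[0,0,0],0],[-1,[0,0,0],0]])

```text
time: 4.08
position: [0.6054, -0.2555, 0.1726]
eef_rot: [-3.14, 0.0, -2.285]
contact_force: [-1.3, -1.0, 5.4]
opening: 0.53
```

Run:
```python
from h import *
p,d=r.snapshot("wrist");cv2.imwrite("pics/w3.png",p);o=r.get_obs();print(o["position"],o["opening"],o["contact_force"],o["wrist_torque"])
```

```text
[ 0.60534542 -0.25548916  0.17261252] 0.530512490772151 [-1.51424782 -0.43724737  5.9224916 ] [-0.04714214  0.22173897 -0.04723796]
```

View pics/w3.png

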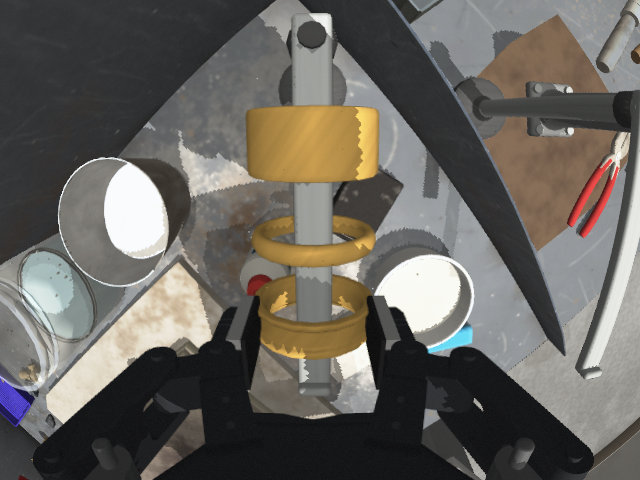

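Call:
drive_tool(plan=[[-1,[0,0,0.012],0],[-1,[0,0,0.024],0],[-1,[0,0,0.034],0],[-1,[0,0,0.034],0],[-1,[0,0,0.034],0]])

```text
time: 4.75
position: [0.605, -0.2552, 0.1883]
eef_rot: [3.141, -0.0, -2.286]
contact_force: [0.3, -0.5, -0.6]
opening: 0.533
```

Run:
```python
from h import *
p,d=r.snapshot("wrist");cv2.imwrite("pics/w4.png",p);o=r.get_obs();print(o["position"],o["opening"],o["contact_force"],o["wrist_torque"])
```

```text
[ 0.60491383 -0.25514672  0.1882033 ] 0.5307975386323988 [-0.81942428 -0.37700431 -1.19268679] [-0.00132176  0.02839517 -0.03321392]
```

View pics/w4.png

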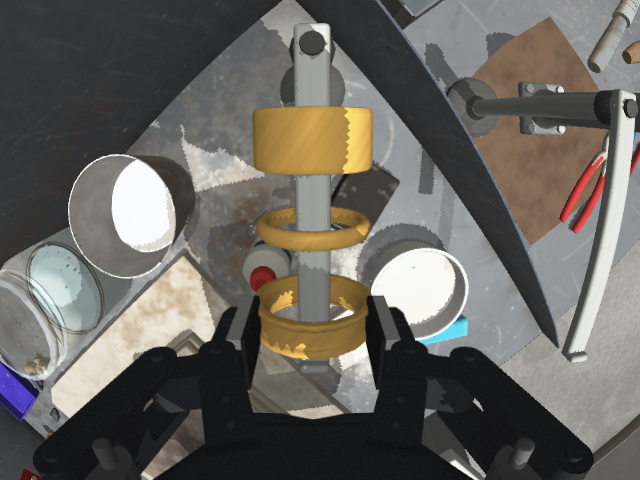

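Call:
drive_tool(plan=[[-1,[-0.03,0.026,0],0],[-1,[-0.06,0.052,0],0],[-1,[-0.098,0.086,0],0],[-1,[-0.13,0.086,0],0],[-1,[-0.2,0.05,0],0],[-1,[-0.26,-0.01,0],-0.01],[-1,[-0.3,-0.07,0],-0.01],[-1,[-0.32,-0.13,0],-0.01],[-1,[-0.32,-0.13,0],-0.01],[-1,[-0.32,-0.13,0],-0.01]])

```text
time: 6.05
position: [0.4451, -0.3197, 0.1883]
eef_rot: [3.141, 0.0, -2.296]
contact_force: [0.8, 0.3, -1.2]
opening: 0.53
```

Run:
```python
from h import *
p,d=r.snapshot("wrist");cv2.imwrite("pics/w5.png",p);o=r.get_obs();print(o["position"],o["opening"],o["contact_force"],o["wrist_torque"])
```

```text
[ 0.4452762  -0.3194491   0.18839543] 0.5319570929447356 [-0.69163266 -0.0446618  -0.08331442] [ 0.02542696 -0.01475068 -0.03047578]
```

View pics/w5.png

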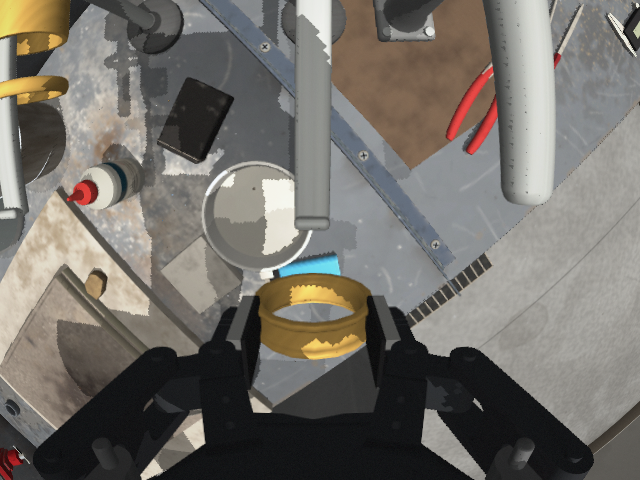

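Run:
```python
from h import *
np.set_printoptions(precision=4,suppress=True)
c=r.camera_info("wrist")
# hand-read edge pixels: mandrel left/right edges at rows; spare edges
p=cv2.imread("pics/w5.png");g=cv2.GaussianBlur(cv2.cvtColor(p,cv2.COLOR_BGR2GRAY),(3,3),0)
for nm,rows,lo,hi,z in(("spare",range(90,215,20),280,345,.215),("mand",range(20,185,20),465,575,.205)):
    A=[]
    for v in rows:
        gr=np.gradient(g[v,lo:hi].astype(float));mid=(hi-lo)//2
        L=lo+np.argmax(abs(gr[:mid]));R=lo+mid+np.argmax(abs(gr[mid:]));A.append((L,R,v))
    A=np.array(A);print(nm,A.tolist())
    l=fray(A[:,[0,2]],z,c);q=fray(A[:,[1,2]],z,c);m=(l+q)/2
    k=np.polyfit(m[:,0],m[:,1],1);print("ang",np.degrees(np.arctan(k[0])),"w",np.linalg.norm(l-q,axis=1),m[0],m[-1],(np.polyval(k,m[:,0])-m[:,1]))
print("end",fray((312,224),.215,c),"nose",fray((526,204),.205,c))
```

```text
spare [[280, 338, 90], [283, 336, 110], [295, 328, 130], [295, 340, 150], [287, 330, 170], [294, 330, 190], [294, 330, 210]]
ang -40.259411382841826 w [0.0217 0.0199 0.0125 0.0171 0.0165 0.014  0.0142] [ 0.5153 -0.3802  0.215 ] [ 0.4797 -0.3501  0.215 ] [-0.0005 -0.0005  0.0003  0.003  -0.0017 -0.0002 -0.0004]
mand [[486, 574, 20], [489, 563, 40], [491, 553, 60], [494, 554, 80], [492, 555, 100], [498, 555, 120], [499, 555, 140], [500, 554, 160], [500, 553, 180]]
ang -40.077934361999674 w [0.0522 0.0426 0.0348 0.0337 0.0353 0.0323 0.032  0.0311 0.0308] [ 0.4803 -0.4851  0.205 ] [ 0.4236 -0.4339  0.205 ] [ 0.0054  0.0006 -0.0035 -0.0025 -0.0028 -0.0005  0.0004  0.0011  0.0019]
end [[ 0.4754 -0.3463  0.215 ]] nose [[ 0.4145 -0.4268  0.205 ]]
```

Call:
drive_tool(plan=[[-1,[0.04,-0.035,0],0],[-1,[0.08,-0.07,0],0],[-1,[0.12,-0.106,0],0],[-1,[0.16,-0.142,0],0],[-1,[0.198,-0.176,0],0],[-1,[0.198,-0.176,0],0],[-1,[0.198,-0.176,-0.015],0],[-1,[0.198,-0.176,-0.031],0],[-1,[0.198,-0.176,-0.031],0],[-1,[0.198,-0.176,-0.031],0]])

```text
time: 7.35
position: [0.5438, -0.4078, 0.173]
eef_rot: [3.141, 0.0, -2.296]
contact_force: [0.2, 0.2, 0.0]
opening: 0.529
```

Call:
drive_tool(plan=[[1,[0,0,0],0],[1,[0,0,0],0],[1,[0,0,0],0],[1,[0,0,0],0],[1,[0,0,0],0],[1,[0,0,0],0],[1,[0,0,0.06],0],[1,[0,0,0.16],0],[1,[0,0,0.254],0],[1,[0.06,0.09,0.254],0.01],[1,[0.12,0.18,0.254],0.01],[1,[0.171,0.26,0.254],0.01],[1,[0.171,0.26,0.254],0.01],[1,[0.171,0.26,0.254],0.01]])

```text
time: 9.1
position: [0.6294, -0.2785, 0.2999]
eef_rot: [3.142, -0.001, -2.285]
contact_force: [-0.1, -0.3, 0.5]
opening: 1.001
```

Run:
```python
from h import *
p,d=r.snapshot("wrist");cv2.imwrite("pics/w6.png",p);o=r.get_obs();print(o["position"],o["opening"],o["contact_force"],o["wrist_torque"])
```

```text
[ 0.62907804 -0.27913667  0.29996083] 1.0004808202816058 [-0.92295033 -0.49419763 -0.81305203] [-0.07387543  0.00335571 -0.02811189]
```

View pics/w6.png

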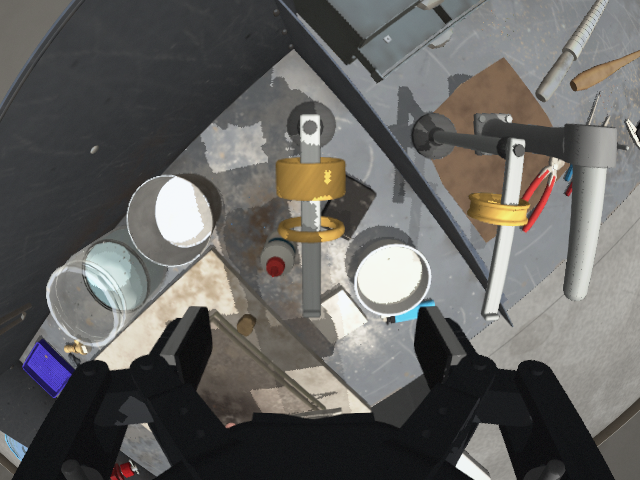

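Call:
drive_tool(plan=[[1,[0,0,-0.08],0],[1,[0,0,-0.16],0],[1,[0,0,-0.22],0],[1,[0,0,-0.255],0],[1,[0,0,-0.255],0],[1,[0,0,-0.255],0],[-1,[0,0,-0.255],0],[-1,[0,0,-0.255],0],[-1,[0,0,-0.255],0],[-1,[0,0,-0.255],0],[-1,[0,0,-0.255],0],[-1,[0,0,-0.255],0],[-1,[0,0,-0.255],0],[-1,[0,0,-0.235],0],[-1,[0,0,-0.221],0],[-1,[0,0,-0.221],0],[-1,[0,0,-0.221],0]])

```text
time: 11.28
position: [0.6294, -0.2782, 0.1892]
eef_rot: [3.141, -0.0, -2.286]
contact_force: [-0.5, 0.3, -0.1]
opening: 0.508
```

Run:
```python
from h import *
p,d=r.snapshot("wrist");cv2.imwrite("pics/w7.png",p[120:400,180:450]);o=r.get_obs();print(o["position"],o["opening"],o["contact_force"],o["wrist_torque"])
```

```text
[ 0.62935083 -0.27812948  0.18904807] 0.5116258686118833 [-0.28036878  1.0288984  -0.0075275 ] [-0.03855978 -0.0283661  -0.05505925]
```

View pics/w7.png

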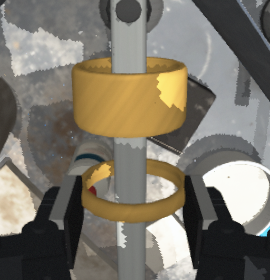

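Call:
drive_tool(plan=[[-1,[-0.03,0.026,0],0],[-1,[-0.075,0.065,0],0],[-1,[-0.115,0.1,0],0],[-1,[-0.151,0.131,0],0],[-1,[-0.2,0.12,0],0],[-1,[-0.28,0.06,0],0],[-1,[-0.34,-0.02,0],-0.01],[-1,[-0.369,-0.083,0],-0.01],[-1,[-0.369,-0.083,0],-0.01],[-1,[-0.369,-0.083,0],-0.01],[-1,[-0.33,-0.117,0],-0.01],[-1,[-0.29,-0.152,0],-0.01],[-1,[-0.245,-0.192,0],-0.01],[-1,[-0.245,-0.192,0],-0.01],[-1,[-0.245,-0.192,-0.015],-0.01],[-1,[-0.245,-0.192,-0.032],-0.01],[-1,[-0.245,-0.192,-0.032],-0.01],[-1,[-0.245,-0.192,-0.032],-0.01]])

```text
time: 13.58
position: [0.5068, -0.3738, 0.1738]
eef_rot: [-3.141, -0.0, -2.296]
contact_force: [-0.4, 0.4, 1.3]
opening: 0.503
```

Call:
drive_tool(plan=[[1,[0,0,0],0],[1,[0,0,0],0],[1,[0,0,0],0],[1,[0,0,0],0],[1,[0,0,0],0],[1,[0,0,0],0],[1,[0,0,0.06],0],[1,[0,0,0.16],0],[1,[0,0,0.254],0],[1,[0.1,0.046,0.254],0.01],[1,[0.2,0.09,0.254],0.01],[1,[0.302,0.14,0.254],0.01],[1,[0.302,0.14,0.254],0.01],[1,[0.302,0.14,0.254],0.01]])

```text
time: 15.32
position: [0.6579, -0.3043, 0.2999]
eef_rot: [3.141, -0.001, -2.285]
contact_force: [-0.9, 0.6, -0.5]
opening: 1.001
```

Run:
```python
from h import *
p,d=r.snapshot("wrist");cv2.imwrite("pics/w8.png",p);o=r.get_obs();print(o["position"],o["opening"],o["contact_force"],o["joint_positions"])
```

```text
[ 0.65746547 -0.30475836  0.30070811] 0.9997974805934091 [-0.5154889   0.61056015 -0.01012601] [-5.39454868e-01  7.38434534e-01  5.95792860e-01 -4.83845563e-04
  1.80742880e+00  1.74669961e+00]
```

View pics/w8.png

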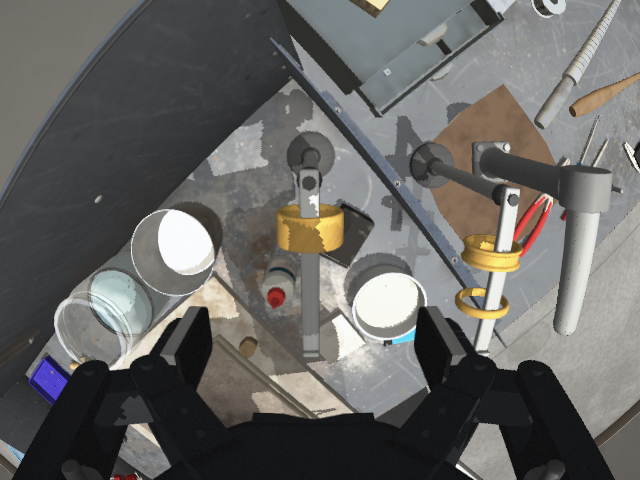

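Run:
```python
from h import *
for n in("side","scene"):
    W=cloud(n,np.load(f"pics/{n}0.npy"))
    m=(W[...,2]>.24)&(W[...,0]>.6)&(W[...,0]<1)&(W[...,1]>-.7)&(W[...,1]<-.15)
    q=W[m];print(n,len(q),q[np.argsort(np.hypot(q[:,0]-.72,q[:,1]+.356))[:200:20]].round(3))
```

```text
side 23401 [[ 0.786 -0.357  0.244]
 [ 0.791 -0.349  0.255]
 [ 0.788 -0.382  0.245]
 [ 0.793 -0.348  0.295]
 [ 0.792 -0.34   0.292]
 [ 0.791 -0.335  0.264]
 [ 0.795 -0.352  0.26 ]
 [ 0.794 -0.37   0.253]
 [ 0.793 -0.377  0.256]
 [ 0.796 -0.362  0.318]]
scene 11374 [[ 0.792 -0.247  0.27 ]
 [ 0.796 -0.244  0.301]
 [ 0.796 -0.242  0.297]
 [ 0.797 -0.242  0.289]
 [ 0.797 -0.24   0.262]
 [ 0.801 -0.241  0.286]
 [ 0.796 -0.236  0.301]
 [ 0.796 -0.235  0.244]
 [ 0.796 -0.234  0.282]
 [ 0.803 -0.237  0.298]]
```

Call:
drive_tool(plan=[[1,[0,0,-0.08],0],[1,[0,0,-0.16],0],[1,[0,0,-0.16],0]])

```text
time: 15.75
position: [0.6554, -0.3044, 0.218]
eef_rot: [3.135, -0.001, -2.287]
contact_force: [0.0, 0.1, 0.6]
opening: 1.005
```

Call:
drive_tool(plan=[[1,[0,0,-0.06],0],[1,[0,0,-0.095],0],[1,[0,0,-0.095],0],[1,[0,0,-0.095],0],[-1,[0,0,-0.095],0],[-1,[0,0,-0.095],0],[-1,[0,0,-0.095],0],[-1,[0,0,-0.095],0],[-1,[0,0,-0.095],0],[-1,[0,0,-0.095],0],[-1,[0,0,-0.095],0],[-1,[0,0,-0.075],0],[-1,[0,0,-0.061],0],[-1,[0,0,-0.061],0],[-1,[0,0,-0.061],0]])

```text
time: 17.62
position: [0.6578, -0.3042, 0.1895]
eef_rot: [3.141, -0.0, -2.286]
contact_force: [0.5, -0.0, -1.5]
opening: 0.528
```

Call:
drive_tool(plan=[[-1,[-0.03,0.026,0],0],[-1,[-0.075,0.065,0],0],[-1,[-0.115,0.1,0],0],[-1,[-0.155,0.135,0],0],[-1,[-0.2,0.175,0],0],[-1,[-0.28,0.18,0],0],[-1,[-0.38,0.14,0],0],[-1,[-0.46,0.09,0],0],[-1,[-0.52,0.02,0],0],[-1,[-0.56,-0.07,0],0],[-1,[-0.578,-0.168,0],0],[-1,[-0.578,-0.168,-0.01],0],[-1,[-0.578,-0.168,-0.01],0],[-1,[-0.578,-0.168,-0.01],0]])

```text
time: 19.38
position: [0.3694, -0.3871, 0.185]
eef_rot: [3.141, 0.0, -2.284]
contact_force: [0.3, 0.1, -1.4]
opening: 0.525
```

Run:
```python
from h import *
np.set_printoptions(precision=4,suppress=True)
p,d=r.snapshot("wrist");cv2.imwrite("pics/w9.png",p);np.save("pics/w9.npy",d);o=r.get_obs();print(o["position"],o["opening"],o["contact_force"])
```

```text
[ 0.3695 -0.3872  0.1852] 0.5322720878259227 [-1.2563  0.5813 -1.7607]
```

View pics/w9.png

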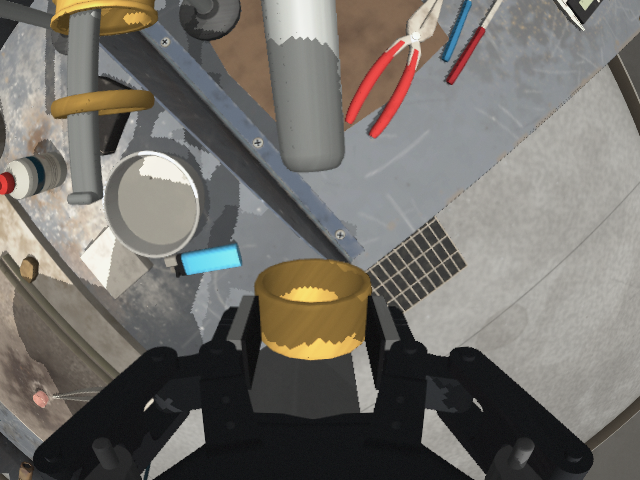

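Run:
```python
from h import *
np.set_printoptions(precision=4,suppress=True)
c=r.camera_info("wrist");p=cv2.imread("pics/w9.png");g=cv2.GaussianBlur(cv2.cvtColor(p,cv2.COLOR_BGR2HSV)[...,1],(5,5),0).astype(float)
gg=cv2.GaussianBlur(cv2.cvtColor(p,cv2.COLOR_BGR2GRAY),(5,5),0).astype(float)
A=[]
for v in range(5,156,10):
    f=abs(np.gradient(g[v]))+abs(np.gradient(gg[v]))
    A.append((255+np.argmax(f[255:290]),330+np.argmax(f[330:352]),v))
A=np.array(A);print(A.tolist())
l=fray(A[:,[0,2]],.205,c);q=fray(A[:,[1,2]],.205,c);m=(l+q)/2
k=np.polyfit(m[:,0],m[:,1],1);res=np.polyval(k,m[:,0])-m[:,1]
ok=abs(res)<.002;k=np.polyfit(m[ok,0],m[ok,1],1)
print("ang",np.degrees(np.arctan(k[0])),ok.sum(),np.linalg.norm(l-q,axis=1),m[[0,-1]])
n=fray((314,168),.205,c);print("nose",n)
a=np.arctan(k[0]);u=np.array([np.cos(a),np.sin(a)]);t=r.get_obs()["position"][:2]
P=np.array([m[ok,0].mean(),np.polyval(k,m[ok,0].mean())]);nn=np.array([-u[1],u[0]])
print("tcp off axis",(t-P)@nn,"axis pt",P,"nose-tcp along",(n[0,:2]-t)@u,"front foot of tcp on axis",t-((t-P)@nn)*nn)
W=cloud("side",np.load("pics/side0.npy"))
Q=W[(W[...,2]>.17)&(W[...,2]<.24)];s=(Q[:,:2]-n[0,:2])@u;w=(Q[:,:2]-n[0,:2])@nn;b=(abs(w)<.035)&(s>-.01)&(s<.22)
for x in np.arange(0,.21,.01):
    e=b&(abs(s-x)<.005); 
    if e.sum()>2:print(round(x,3),e.sum(),Q[e,2].max().round(4),w[e].min().round(4),w[e].max().round(4))
```

```text
[[261, 335, 5], [262, 336, 15], [263, 337, 25], [264, 338, 35], [266, 338, 45], [267, 339, 55], [268, 340, 65], [270, 340, 75], [271, 341, 85], [272, 342, 95], [273, 349, 105], [275, 345, 115], [255, 343, 125], [264, 344, 135], [262, 344, 145], [280, 344, 155]]
ang -36.383324078601184 13 [0.0293 0.0292 0.0292 0.0291 0.0283 0.0283 0.0283 0.0275 0.0275 0.0275
 0.0299 0.0276 0.0349 0.0318 0.0327 0.0256] [[ 0.4708 -0.4677  0.205 ]
 [ 0.4202 -0.4312  0.205 ]]
nose [[ 0.4156 -0.4283  0.205 ]]
tcp off axis 0.004946093781434378 axis pt [ 0.4486 -0.4516] nose-tcp along 0.06154360853328878 front foot of tcp on axis [ 0.3666 -0.3911]
0.0 40 0.2184 -0.0151 0.0062
0.01 45 0.2179 -0.0183 0.0114
0.02 47 0.2197 -0.0151 0.0109
0.03 42 0.2203 -0.0179 0.0075
0.04 47 0.221 -0.0159 0.0135
0.05 47 0.2198 -0.0155 0.0092
0.06 44 0.22 -0.0162 0.0118
0.07 51 0.2199 -0.0173 0.0109
0.08 48 0.221 -0.016 0.0101
0.09 52 0.2205 -0.0155 0.0134
0.1 52 0.2216 -0.0159 0.0136
0.11 55 0.2201 -0.0174 0.0154
0.12 68 0.2267 -0.0222 0.0212
0.13 121 0.232 -0.0252 0.0252
0.14 111 0.2329 -0.0333 0.0224
0.15 74 0.229 -0.0289 0.0149
0.16 29 0.2315 -0.0265 0.0126
```

Call:
drive_tool(plan=[[-1,[-0.006,-0.008,0],0.078],[-1,[-0.006,-0.008,0],0.078],[-1,[0.026,-0.032,0],0.078],[-1,[0.058,-0.055,0],0.078],[-1,[0.09,-0.079,0],0.078],[-1,[0.11,-0.094,0],0.078],[-1,[0.13,-0.108,0],0.078],[-1,[0.13,-0.108,0],0.078],[-1,[0.13,-0.108,0],0.078]])

```text
time: 20.55
position: [0.4339, -0.4416, 0.1849]
eef_rot: [3.141, 0.0, -2.204]
contact_force: [-0.6, 0.3, -2.1]
opening: 0.526
```

Run:
```python
from h import *
p,d=r.snapshot("wrist");cv2.imwrite("pics/w10.png",p[0:400,140:500]);cv2.imwrite("pics/w10f.png",p);o=r.get_obs();print(o["position"],o["opening"],o["contact_force"],o["wrist_torque"])
```

```text
[ 0.43385621 -0.44166232  0.18508799] 0.524770953307072 [-0.41861017 -1.8004912  -1.05699205] [-0.01208781  0.01138718 -0.03299541]
```

View pics/w10.png

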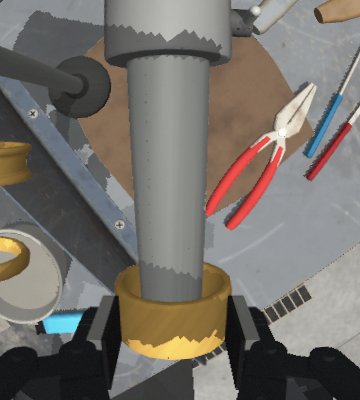

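Call:
drive_tool(plan=[[-1,[0.018,-0.01,0],0.01],[-1,[0.036,-0.022,0],0.01],[-1,[0.054,-0.035,0],0.01],[-1,[0.072,-0.047,0],0.01],[-1,[0.072,-0.047,0],0.01],[-1,[0.072,-0.047,-0.008],0.01],[-1,[0.072,-0.047,-0.016],0.01],[-1,[0.072,-0.047,-0.016],0.01],[-1,[0.072,-0.047,-0.016],0.01]])

```text
time: 21.72
position: [0.47, -0.4658, 0.1776]
eef_rot: [-3.141, -0.0, -2.193]
contact_force: [-1.6, 1.2, 3.4]
opening: 0.532
```

Call:
drive_tool(plan=[[1,[0,0,0],0],[1,[0,0,0],0],[1,[0,0,0],0],[1,[0,0,0],0],[1,[0,0,0],0],[1,[0,0,0],0],[1,[0,0,0.04],0],[1,[0,0,0.14],0],[1,[0,0,0.245],0],[1,[0.02,0.05,0.245],0],[1,[0.05,0.12,0.245],-0.05],[1,[0.074,0.184,0.245],-0.098],[1,[0.074,0.184,0.245],-0.098],[1,[0.074,0.184,0.245],-0.098]])

```text
time: 23.48
position: [0.5069, -0.3742, 0.2996]
eef_rot: [-3.141, -0.001, -2.296]
contact_force: [-0.2, 0.3, 0.3]
opening: 1.004
```

Run:
```python
from h import *
p,d=r.snapshot("wrist");cv2.imwrite("pics/w11.png",p);o=r.get_obs();print(o["position"],o["opening"],o["contact_force"],o["eef_rot"])
```

```text
[ 0.50674447 -0.37452765  0.29945115] 1.002637902503591 [ 0.21168141 -0.81081926  0.81128708] [-3.14148279e+00 -4.66291256e-04 -2.29629112e+00]
```

View pics/w11.png

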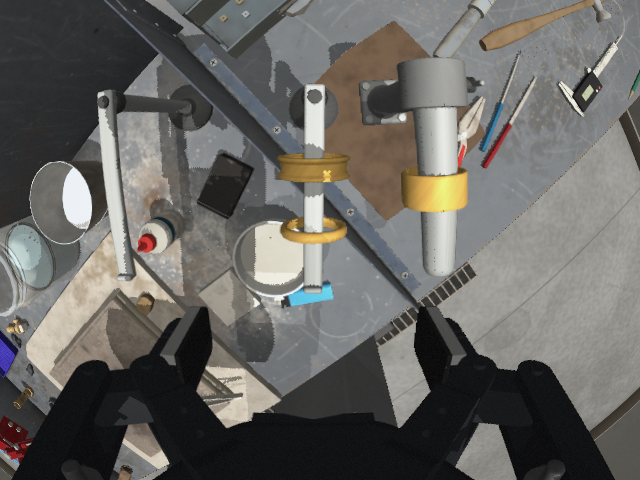

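Call:
drive_tool(plan=[[1,[0,0,-0.08],0],[1,[0,0,-0.16],0],[1,[0,0,-0.22],0],[1,[0,0,-0.254],0],[1,[0,0,-0.254],0],[1,[0,0,-0.254],0],[-1,[0,0,-0.254],0],[-1,[0,0,-0.254],0],[-1,[0,0,-0.254],0],[-1,[0,0,-0.254],0],[-1,[0,0,-0.254],0],[-1,[0,0,-0.254],0],[-1,[0,0,-0.254],0],[-1,[0,0,-0.235],0],[-1,[0,0,-0.22],0],[-1,[0,0,-0.22],0],[-1,[0,0,-0.22],0]])

```text
time: 25.65
position: [0.507, -0.3736, 0.1892]
eef_rot: [3.141, -0.0, -2.296]
contact_force: [0.8, 0.5, -0.8]
opening: 0.509
```

Call:
drive_tool(plan=[[-1,[-0.03,0.027,0],0],[-1,[-0.075,0.066,0],0],[-1,[-0.12,0.106,0],0],[-1,[-0.1,0.17,0],0.005],[-1,[-0.03,0.25,0],0.01],[-1,[0.04,0.31,0],0.01],[-1,[0.088,0.327,0],0.01],[-1,[0.088,0.327,0],0.01],[-1,[0.088,0.327,0],0.01],[-1,[0.127,0.293,0],0.01],[-1,[0.167,0.259,0],0.01],[-1,[0.207,0.224,0],0.01],[-1,[0.245,0.191,0],0.01],[-1,[0.245,0.191,0],0.01],[-1,[0.245,0.191,-0.015],0.01],[-1,[0.245,0.191,-0.032],0.01],[-1,[0.245,0.191,-0.032],0.01],[-1,[0.245,0.191,-0.032],0.01]])

```text
time: 27.9
position: [0.6293, -0.2777, 0.1739]
eef_rot: [-3.141, 0.0, -2.285]
contact_force: [-0.2, 1.2, 2.5]
opening: 0.505
```

Call:
drive_tool(plan=[[1,[0,0,0],0],[1,[0,0,0],0],[1,[0,0,0],0],[1,[0,0,0],0],[1,[0,0,0],0],[1,[0,0,0],0],[1,[0,0,0.06],0],[1,[0,0,0.16],0],[1,[0,0,0.252],0],[0.6,[-0.06,-0.09,0.252],-0.01],[0.6,[-0.12,-0.18,0.252],-0.01],[0.6,[-0.171,-0.26,0.252],-0.01],[0.6,[-0.171,-0.26,0.252],-0.01],[0.6,[-0.171,-0.26,0.252],-0.01]])

```text
time: 29.65
position: [0.5443, -0.4079, 0.2995]
eef_rot: [3.141, 0.0, -2.296]
contact_force: [0.1, 0.3, -0.1]
opening: 0.799
```

Run:
```python
from h import *
p,d=r.snapshot("wrist");cv2.imwrite("pics/w12.png",p);o=r.get_obs();print(o["position"],o["opening"],o["contact_force"],o["eef_rot"])
```

```text
[ 0.54466861 -0.40738021  0.29959491] 0.8043346112465874 [0.0232326  0.24385289 0.81988366] [-3.14154336e+00  3.53566837e-04 -2.29510910e+00]
```

View pics/w12.png

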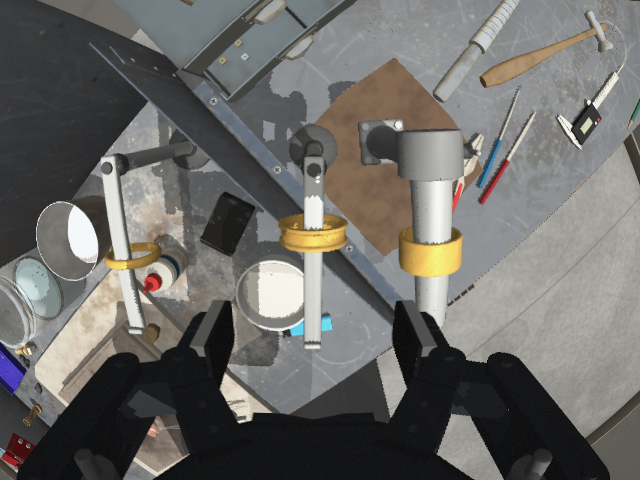

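Call:
drive_tool(plan=[[0.6,[0,0,-0.08],0],[0.6,[0,0,-0.16],0],[0.6,[0,0,-0.22],0],[0.6,[0,0,-0.254],0],[0.6,[0,0,-0.254],0],[0.6,[0,0,-0.254],0],[-1,[0,0,-0.254],0],[-1,[0,0,-0.254],0],[-1,[0,0,-0.254],0],[-1,[0,0,-0.254],0],[-1,[0,0,-0.254],0],[-1,[0,0,-0.254],0],[-1,[0,0,-0.235],0],[-1,[0,0,-0.22],0],[-1,[0,0,-0.22],0],[-1,[0,0,-0.22],0]])

```text
time: 31.7
position: [0.5439, -0.4082, 0.1892]
eef_rot: [3.141, -0.0, -2.296]
contact_force: [-1.2, 0.2, -1.2]
opening: 0.519
```

Call:
drive_tool(plan=[[-1,[-0.03,0.027,0],0],[-1,[-0.075,0.066,0],0],[-1,[-0.12,0.106,0],0],[-1,[-0.16,0.142,0],0],[-1,[-0.195,0.173,0],0],[-1,[-0.18,0.24,0],0.005],[-1,[-0.1,0.32,0],0.01],[-1,[-0.03,0.38,0],0.01],[-1,[0.014,0.396,0],0.01],[-1,[0.014,0.396,0],0.01],[-1,[0.014,0.396,0],0.01],[-1,[0.05,0.365,0],0.01],[-1,[0.09,0.332,0],0.01],[-1,[0.122,0.305,0],0.01],[-1,[0.122,0.305,0],0.01],[-1,[0.122,0.305,-0.015],0.01],[-1,[0.122,0.305,-0.032],0.01],[-1,[0.122,0.305,-0.032],0.01],[-1,[0.122,0.305,-0.032],0.01]])

```text
time: 34.08
position: [0.6046, -0.2555, 0.1743]
eef_rot: [-3.141, -0.0, -2.285]
contact_force: [-2.4, 0.7, 5.0]
opening: 0.514
```

Call:
drive_tool(plan=[[1,[0,0,0],0],[1,[0,0,0],0],[1,[0,0,0],0],[1,[0,0,0],0],[1,[0,0,0],0],[1,[0,0,0],0],[1,[0,0,0.06],0],[1,[0,0,0.16],0],[1,[0,0,0.26],0],[1,[-0.03,0,0.36],0],[1,[-0.066,-0.006,0.412],0.025],[1,[-0.066,-0.006,0.412],0.025],[1,[-0.066,-0.006,0.412],0.025],[1,[-0.066,-0.006,0.412],0.025]])

```text
time: 35.83
position: [0.5722, -0.2584, 0.3773]
eef_rot: [3.138, -0.0, -2.259]
contact_force: [-0.5, -0.0, 0.5]
opening: 0.993
```

Run:
```python
from h import *
np.set_printoptions(precision=4,suppress=True)
p,d=r.snapshot("wrist");cv2.imwrite("pics/w13.png",p);o=r.get_obs();print(o["position"],o["opening"],o["contact_force"])
c=r.camera_info("wrist")
h=cv2.cvtColor(p,cv2.COLOR_BGR2HSV);m=((h[...,0]>15)&(h[...,0]<30)&(h[...,1]>120)&(h[...,2]>60)).astype(np.uint8)
m[:, :250]=0;m[:80]=0;m[215:]=0
n,l,s,q=cv2.connectedComponentsWithStats(m)
for i in range(1,n):
    if s[i,4]>40:
        x,y,w,hh,a=s[i];t=fray([(x+w/2,y),(x+w/2,y+hh)],.22,c)[:,:2];print(s[i],t.mean(0),"d full",np.linalg.norm(t-[.688,-.33],axis=1),"from nose",np.linalg.norm(t.mean(0)-[.4156,-.4283]))
```

```text
[ 0.5722 -0.2584  0.3775] 0.9996673316140422 [ 0.2144 -0.2712 -0.5049]
[262 143  54  11 499] [ 0.6291 -0.2791] d full [0.073  0.0827] from nose 0.26044966151389315
[ 504  145   47   31 1186] [ 0.4802 -0.4569] d full [0.2373 0.2505] from nose 0.07066875996000056
[ 261  173   56   25 1079] [ 0.6038 -0.2577] d full [0.0996 0.1223] from nose 0.25396658105543995
```

View pics/w13.png

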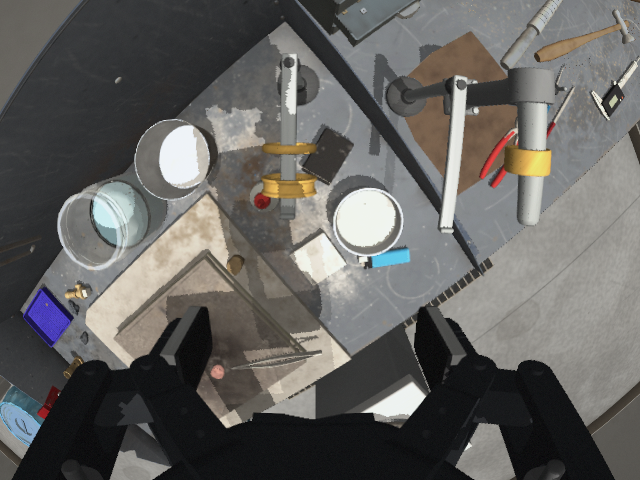

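```bash
python3 -c "from cell import r;print(r.hand_in())"
```

```text
the job is handed in; nothing more can be done
None
```

The job is done and handed in at about 36 s, well under the 128 s limit. The hand-in reports no verdict.

- **Moves:** I hung the ribbed bangle and then the slim one on the spare peg. I slid the wide one onto the mandrel, lowered it until it rested and let go. Then I hung the slim and the ribbed one back on the full peg.
- **Last wrist picture, bangles:** The slim (about 78 mm from the post) and ribbed (about 111 mm) sit within 1 pixel of where they started, seen from the same camera pose. The wide one hangs about half-way: I aimed for 75 mm from the column axis, and the rough read of the picture was about 70 mm behind the nose. The spare peg is empty.
- **Last wrist picture, the rest:** The flux bottle, charcoal block and bench block look unmoved by eye. The gripper was open and clear of everything.
- **Forces:** The largest contact force in the readings I took was about 6 N, while closing on the ribbed bangle.
- **Disagreement:** The first depth fit put the mandrel at about -41°. A closer look gave about -36°, which I used, and the bangle slid on cleanly.

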